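# Seat the mirror glass in its stand

### The job

The round mirror glass has come out of its bamboo stand, which lies flat on the vanity top. With the fingertips, push the glass gently across the board until it drops fully home into its round well, then push the small sliding catch in over its edge as far as it goes. Do not pick anything up, and leave the other things where they are.

Things in the scene. Friction and masses are not known exactly. Their poses are not given: they have to be found in the camera images.
- stand: mirror stand, a flat bamboo board 250 (its x) x 170 (its y) x 18 mm, fixed to the vanity top at any yaw; origin at the centre of its underside (surface height), z up, so its top face is 18 mm above the vanity top. One half (+x) has the round well, the other half (-x) is a plain deck.
- well (a point): centre of the floor of the round well in the stand, 60 mm from the stand's centre along its +x, 10 mm above the vanity top. The well is 84 mm in diameter and 8 mm deep, straight walled, its floor lined with dark rubber; point axes as the stand's
- mirror: loose round mirror glass in a white rim, 80 mm across, 7 mm thick, about 80 g, shiny face up; origin at the centre of its underside, z up. Starts flat on the plain deck, underside 18 mm above the vanity top; seated, its underside is 10 mm above the vanity top and its top 1 mm below the board's face. It is glass: a push over 30 N breaks it.
- catch (a joint): travel of the steel sliding catch on the board beside the well (on the stand's +y side): 0 drawn back, 0.014 m fully in, where its tongue covers the glass's edge by about 7 mm. It slides along the stand's -y, needs about 1 N and stays where it is left.
- catch_tab (a point): middle of the outer face (towards the stand's +y) of the catch's upright tab, 10 mm above the board's face. Tab 24 mm wide (stand's x), 6 mm thick, top 18 mm above the board; drawn back, this face is level with the board's edge. Push it towards the well. Inward of it an 18 mm wide tongue, top 4.5 mm above the board, runs through a steel bridge 8 mm tall.
- denture_cup: pink denture cup with a screw-on lid, 78 mm in diameter, 68 mm tall, standing near the stand; origin at the centre of its underside; to be left alone
- glasses_case: black glasses case 160 (its x) x 62 (y) x 37 mm lying near the stand's well end; origin at the centre of its underside; to be left alone
- denture_brush: double-headed denture brush lying along its x, 180 mm long, 17 mm wide, 26 mm tall, beside the stand; origin at its underside near the middle; to be left alone
- mug: white ceramic mug 82 mm in diameter, 95 mm tall, handle on its +y; origin at the centre of its underside; to be left alone
Things that resemble listed ones, but are neither listed nor needed, are in the scene too. Of the things that look like the mirror, the smallest one is meant.

How it is judged:
On the way, in this order (a step that is already met when the one before it is completed fails the run):
1. the mirror glass lies flat in the well (distance between mirror and well below 0.004 m and angle between mirror's own z axis and vertical below 0.04 rad), for 0.2 s.
2. the catch is pushed in over the glass's edge (value of joint catch above 0.0115 m), for 0.2 s.
At the end, for the whole second after the job is handed in: The glass lies at rest, flat (within 0.04 rad) on the floor of the well, its underside's centre within 4 mm of the well's; the catch is in by more than 11.5 of its 14 mm; cup, case, brush and mug are within 20 mm of where they started (all of step 1 and value of joint catch above 0.0115 m and linear speed of mirror below 0.01 m/s and distance of each of denture_cup, glasses_case, denture_brush, mug from where it was at the start of the episode below 0.02 m); the robot touches nothing.
It fails at once if the mirror glass is lifted (more than 10 mm above the board) (height (world z) of mirror above 0.028 m).
It fails at once if the mirror glass is tipped steeply (angle between mirror's own z axis and vertical above 0.45 rad).
It fails at once if the mirror glass is pushed harder than 30 N (contact force between the fingers and mirror above 30 N).
It fails at once if the cup, case, brush or mug is moved or lifted (over 20 mm) (distance of any of denture_cup, glasses_case, denture_brush, mug from where it was at the start of the episode above 0.02 m).
It also fails if it takes over 54 s, if anything falls off the work surface, if the arm or the gripper's body presses on something with over 40 N, if the wrist force passes 120 N, or if a joint passes its speed limit or range.

### The arm

A 6-joint arm with a two-finger parallel gripper is mounted at the origin on the work surface. World frame = base frame: x ahead of the robot, y to its left, z up, the work surface at z = 0. Lengths are in m, angles in rad, forces in N, time in s.
With the tool pointing down it reaches from about 0.375 to 0.9 m from the base axis. Payload 3.1 kg.
Tool frame: the origin (TCP) lies at the very end of the fingers, on their centre line; the grasp point (between the pads) lies 19 mm behind it (grip_depth is the distance from the TCP to the grasp point, in m); z points along the fingers, y is the line along which they close (so a half turn about z gives the same grasp; the last joint's range is limited). The gripper opens to 85 mm and grips with 20 to 120 N. Pads are 22 mm wide; open, the fingers measure 114 mm over their backs; the gripper's body (76 mm by 85 mm) begins 54 mm behind the grasp point. The pads swing forward as they close: fully open they stand 13 mm farther back than shut.
Start: joints at [-1.405, 0.527, 1.433, -0, 1.181, -0.178], TCP at [0.211, -0.588, 0.231] pointing down, gripper open.
Joint ranges: [-3.08, 3.08], [-0.75, 2.2], [0.22, 2.44], [-1.43, 4.57], [0, 2.65], [-2.85, 2.85]. Speed limits (rad/s): [2.79, 2.79, 3.14, 3.14, 3.14, 3.14].

### API

Orientations are given as a unit quaternion [x, y, z, w].
In Python, from station import * gives the robot as it stands.
- The arm moves only by the tool apply_moves, never from a script. Its argument "plan" is a list of rows, each a list of 7 numbers: the shift along the tool's x, y, z in m, then the turn, a rotation vector about the tool's x, y, z in rad, then the gripper command: -1 is fully open, 1 is shut, values between are in proportion. In form: [[dx, dy, dz, wx, wy, wz, jaw], ...]. A call has 1 to 8 rows; each row shifts and turns the commanded pose from where the row before left it, along the tool's axes as they then stand; what a row does not reach is not made up. A row lasts 1/8 s, in which the tool goes at most 62.5 mm and 10.7 degrees, less where a joint would pass 70% of its speed; a pose out of reach is approached as far as the arm can. A call is refused whole if a number of a shift passes 0.0625 or a number of a turn 0.188, either way. A call with a gripper value outside its range is refused whole. The fingers move at their own pace and stop on an object; "force" is the grip in N (left out, the last holds). Time passes only in rows, so rows that do not move let the fingers close. It gives the time, the measured TCP pose, the force, the opening and the grip force at its end, in the units of the state.
- sense(): the state, without advancing time (a new reading comes with each control period).
- snapshot(name): name is "side" or "top"; returns the picture (384x512x3 uint8, red, green, blue); there is no depth.
- calibration(name): a dict with "camera_matrix" (3x3 intrinsics, pixels), "R" (3x3) and "t" (3): a world point X has camera coordinates R X + t. Camera axes: x right, y down, z forward; pixel columns grow to the right and rows downward; lengths in m; the calibration is good to about 2 mm. A picture is of the moment at which its call begins. calibration takes no time and is no camera call.
- sign_off(): hands the job in; it is judged then, once.
The state is a dict: "t": time; "q": joint angles; "qd": joint speeds; "tau": joint torques, N m; "tcp_pos": TCP position; "tool_rot": TCP orientation; "force": force on the tool from outside, world axes, zero at the start; "ft_torque": the same for the moment, N m; "finger_gap": opening from 0.0 (shut) to 1.0 (fully open); "gripper_force": force on a finger pad.
Only numpy, scipy, OpenCV 4.12 (cv2) and the standard library are available. Lean on these libraries where they do the work, as an engineer would, in place of code of your own. Each camera call takes 0.05 s, during which the arm holds its last target. There are 200 camera calls.

## Working session

There is one attempt and no reset: what is moved stays moved. The work goes in short steps, Python scripts to look and compute and a tool call to move; the robot and the scene stay as the last step left them, time stands still between calls to the robot, and variables do not carry over. Pictures are saved under pics/ and viewed, at most 10 in all, crops included, and the job is handed in when it is done.

Besides the shell and the picture viewer there is one more tool, called after "Call:" as name([rows], argument=value, ...), one row to a line, values as JSON. apply_moves: Moves the arm, as the interface text tells. Its arguments: {"type":"object","properties":{"plan":{"type":"array"},"force":{"type":"number"}},"required":["plan"]}

```bash
mkdir -p pics
python3 - <<'E'
from station import *
import cv2,numpy as np
for n in("top","side"):
    im=snapshot(n); cv2.imwrite(f"pics/{n}0.png",im[:,:,::-1])
    c=calibration(n); print(n,np.round(c["camera_matrix"],1).tolist(),np.round(c["R"],3).tolist(),np.round(c["t"],3).tolist())
s=sense();print(s)
E
```

```text
top [[392.3, 0.0, 249.7], [0.0, 392.3, 194.1], [0.0, 0.0, 1.0]] [[-0.006, -1.0, -0.012], [-0.996, 0.007, -0.092], [0.092, 0.012, -0.996]] [-0.079, 0.553, 1.182]
side [[457.6, 0.0, 248.3], [0.0, 457.6, 190.3], [0.0, 0.0, 1.0]] [[-0.737, -0.676, -0.014], [-0.319, 0.366, -0.874], [0.596, -0.64, -0.485]] [0.327, 0.249, 0.902]
{'t': 0.1, 'q': array([-1.40448858e+00,  5.28380241e-01,  1.43378176e+00, -8.65633109e-06,
        1.18145314e+00, -1.78493712e-01]), 'qd': array([-1.20016151e-03, -3.41091915e-05, -4.46867627e-03, -1.16387026e-03,
       -6.58810655e-04, -6.83513188e-04]), 'tau': array([-4.05238088e-04, -4.43304849e+01, -1.78586125e+01, -2.10844032e-04,
        3.90495930e-03,  4.39914260e-06]), 'tcp_pos': array([ 0.21117378, -0.58753926,  0.23042477]), 'tool_rot': array([ 9.85174980e-01,  1.71549518e-01,  2.15894695e-06, -1.01124897e-03]), 'force': array([-9.02296600e-01,  8.84141541e-01,  8.10637205e-04]), 'ft_torque': array([-0.00776146,  0.02853243, -0.02896004]), 'gripper_force': 0.0, 'finger_gap': 0.9988169300582361}
```

View pics/top0.png

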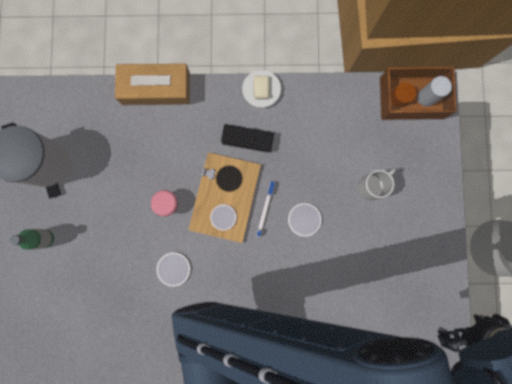

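View pics/side0.png

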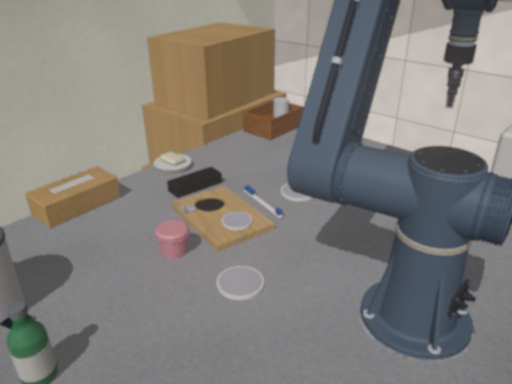

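Mirror look-alikes in the top view: discs at (223,217) on the board, (305,219) and (173,269). The one on the deck is the smallest, so I choose that. The well is the black disc at (229,179), and the catch is near (210,174). Next I'll measure and check in a crop.

```bash
cat > h.py <<'E'
from station import *
import cv2,numpy as np
def ray(n,uv,z):
    c=calibration(n);K,R,t=(np.array(c[k]) for k in("camera_matrix","R","t"))
    o=-R.T@t; d=R.T@np.linalg.solve(K,np.array([uv[0],uv[1],1.]))
    return o+d*(z-o[2])/d[2]
def proj(n,X):
    c=calibration(n);p=c["camera_matrix"]@(np.array(c["R"])@X+c["t"]);return p[:2]/p[2]
def big(mask):
    cs,_=cv2.findContours(mask.astype(np.uint8),cv2.RETR_EXTERNAL,cv2.CHAIN_APPROX_NONE)
    return max(cs,key=cv2.contourArea)
E
python3 - <<'E'
from h import *
im=snapshot("top"); hsv=cv2.cvtColor(im,cv2.COLOR_RGB2HSV)
H,S,V=[hsv[:,:,i].astype(int) for i in range(3)]
roi=np.zeros(H.shape,bool); roi[145:250,180:268]=1
wood=roi&(H>8)&(H<28)&(S>80)
c=big(wood); hull=cv2.convexHull(c)
(rc,rs,ra)=cv2.minAreaRect(hull); box=cv2.boxPoints((rc,rs,ra))
W=np.array([ray("top",p,.018) for p in box]); print("box",box.round(1).tolist(),W.round(3).tolist(), "sizes",np.linalg.norm(W[1]-W[0]),np.linalg.norm(W[2]-W[1]),"ctr",W.mean(0).round(4))
inn=np.zeros(H.shape,np.uint8);cv2.fillPoly(inn,[hull],1)
inn=inn>0
mir=inn&(S<60)&(V>110); blk=inn&(V<60)
mc=np.zeros(H.shape,bool); mc[198:236,200:245]=1
e=cv2.fitEllipse(big(mir&mc)); print("mirror",e, ray("top",e[0],.0245).round(4))
b=np.zeros(H.shape,bool); b[160:196,212:248]=1
e2=cv2.fitEllipse(big(blk&b)); print("well",e2, ray("top",e2[0],.014).round(4))
for g in [(305,219),(173,269)]:
    r=np.zeros(H.shape,bool);r[g[1]-25:g[1]+25,g[0]-25:g[0]+25]=1
    print(cv2.minAreaRect(big(r&(V>150))))
cr=cv2.resize(im[140:250,150:290],None,fx=5,fy=5,interpolation=cv2.INTER_CUBIC)
cv2.imwrite("pics/crop1.png",cr[:,:,::-1])
E
```

```text
box [[188.10000610351562, 229.60000610351562], [206.3000030517578, 151.5], [260.3999938964844, 164.1999969482422], [242.1999969482422, 242.1999969482422]] [[0.444, 0.108, 0.018], [0.688, 0.053, 0.018], [0.646, -0.116, 0.018], [0.405, -0.058, 0.018]] sizes 0.249226768145577 0.1739366185947374 ctr [ 0.5457 -0.0035  0.018 ]
mirror ((223.0274658203125, 216.94046020507812), (25.5811824798584, 26.13726234436035), 65.8387451171875) [ 4.825e-01 -2.000e-04  2.450e-02]
well ((228.78192138671875, 178.07347106933594), (22.25452995300293, 22.92254638671875), 81.3558349609375) [ 0.6038 -0.0173  0.014 ]
((304.0000305175781, 219.50003051757812), (34.435447692871094, 33.98823165893555), 26.56505012512207)
((172.5, 269.5), (35.0, 33.0), 90.0)
```

View pics/crop1.png

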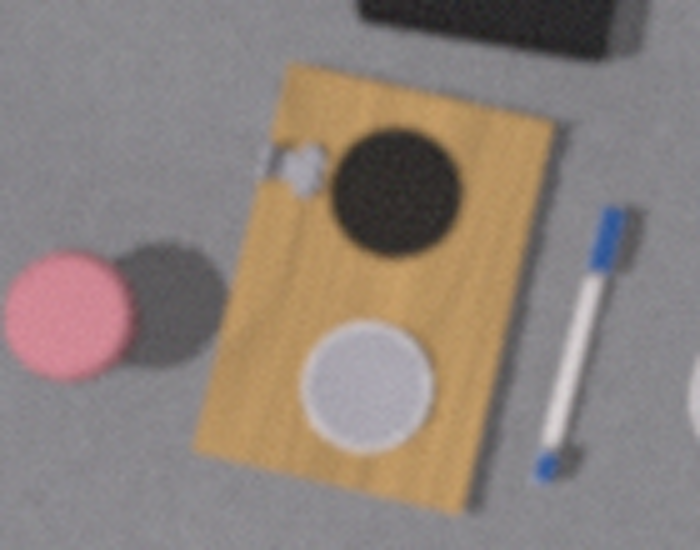

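The crop confirms it. The disc on the deck is 26 px wide against 34 px for the other two, so it is the mirror. The well and catch also match the stand. My estimates are stand yaw ≈ -0.23, well at (0.604,-0.017) and mirror at (0.4825,0.000). The push direction is -0.14 rad over 122 mm. I'll half-close the fingers to cradle the glass at two points.

Call:
apply_moves([
  [0,0,0,0,0,0.162,-0.18],
  [0,0,0,0,0,0.162,-0.18],
  [0,0,0,0,0,0.161,-0.18],
  [0.011,-0.0516,0,0,0,0,-0.18],
  [0.011,-0.0516,0,0,0,0,-0.18],
  [0.011,-0.0516,0,0,0,0,-0.18],
  [0.011,-0.0516,0,0,0,0,-0.18],
  [0.011,-0.0516,0,0,0,0,-0.18],
], force=20)

```text
t: 1.15
tcp_pos: [0.3021, -0.3387, 0.2312]
tool_rot: [0.998, -0.07, 0.0, -0.0]
force: [0.8, -0.1, -0.3]
finger_gap: 0.593
gripper_force: 0.0
```

Call:
apply_moves([
  [0.011,-0.0516,0,0,0,0,-0.18],
  [0.011,-0.0516,0,0,0,0,-0.18],
  [0.011,-0.0516,0,0,0,0,-0.18],
  [0.011,-0.0516,0,0,0,0,-0.18],
  [0.011,-0.0516,0,0,0,0,-0.18],
  [0.011,-0.0516,0,0,0,0,-0.18],
  [0.011,-0.0516,0,0,0,0,-0.18],
  [0,0,0,0,0,0,-0.18],
])

```text
t: 2.15
tcp_pos: [0.4289, 0.0095, 0.2313]
tool_rot: [0.998, -0.067, 0.0, -0.0]
force: [-0.7, 0.1, -0.2]
finger_gap: 0.59
gripper_force: 0.0
```

Call:
apply_moves([
  [0,0,0.04,0,0,0,-0.18],
  [0,0,0.04,0,0,0,-0.18],
  [0,0,0.04,0,0,0,-0.18],
  [0,0,0.04,0,0,0,-0.18],
  [0,0,0.03,0,0,0,-0.18],
  [0,0,0.01,0,0,0,-0.18],
  [0,0,0,0,0,0,-0.18],
])

```text
t: 3.02
tcp_pos: [0.4284, 0.0059, 0.0311]
tool_rot: [0.998, -0.07, -0.0, -0.0]
force: [0.8, 0.4, 0.6]
finger_gap: 0.594
gripper_force: 0.0
```

Run:
```python
from h import *
s=sense();print(s['tcp_pos'],s['tool_rot'],s['force'])
a=snapshot("side");b=snapshot("top")
p=proj("side",s['tcp_pos']).astype(int);print(p,proj("top",s['tcp_pos']))
A=cv2.resize(a[p[1]-70:p[1]+40,p[0]-75:p[0]+65],None,fx=5,fy=5,interpolation=cv2.INTER_CUBIC)
cv2.imwrite("pics/side1.png",A[:,:,::-1])
```

```text
[0.42835448 0.00589275 0.03114128] [ 9.97512781e-01 -7.04841766e-02 -4.80142946e-04 -4.61114492e-05] [0.8470124  0.41714405 0.61478956]
[251 225] [220.83023968 234.72059181]
```

View pics/side1.png

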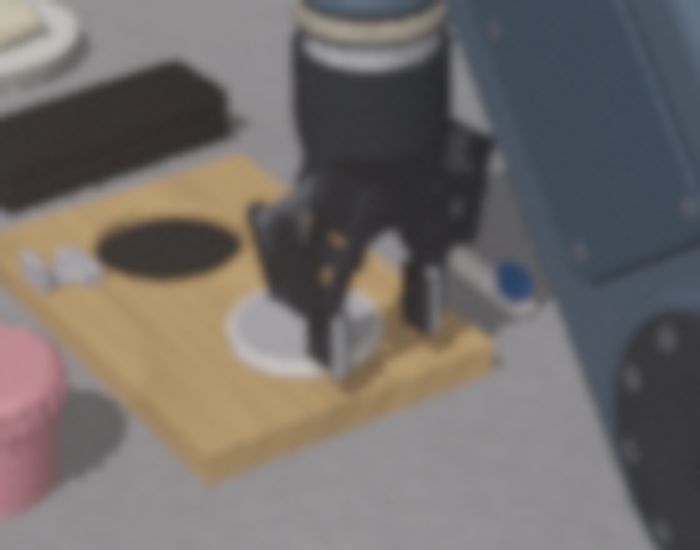

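The side crop shows both fingertips (340,375 and 430,330) behind the glass and above the deck. I'll descend until they touch the deck.

Call:
apply_moves([
  [0,0,0.003,0,0,0,-0.18],
  [0,0,0.003,0,0,0,-0.18],
  [0,0,0.002,0,0,0,-0.18],
  [0,0,0,0,0,0,-0.18],
])

```text
t: 3.62
tcp_pos: [0.4285, 0.0066, 0.0233]
tool_rot: [0.998, -0.07, -0.0, -0.0]
force: [0.3, -0.1, 0.4]
finger_gap: 0.591
gripper_force: 0.0
```

Call:
apply_moves([
  [0,0,0.002,0,0,0,-0.18],
  [0,0,0,0,0,0,-0.18],
])

```text
t: 3.88
tcp_pos: [0.4285, 0.0065, 0.0212]
tool_rot: [0.998, -0.07, -0.0, -0.0]
force: [0.3, 0.9, -0.6]
finger_gap: 0.591
gripper_force: 0.0
```

Call:
apply_moves([
  [0,0,0.002,0,0,0,-0.18],
  [0,0,0,0,0,0,-0.18],
])

```text
t: 4.12
tcp_pos: [0.4284, 0.0065, 0.0192]
tool_rot: [0.998, -0.07, -0.0, -0.0]
force: [0.3, 0.1, -0.0]
finger_gap: 0.588
gripper_force: 0.0
```

Call:
apply_moves([
  [0,0,0.002,0,0,0,-0.18],
  [0,0,0,0,0,0,-0.18],
])

```text
t: 4.38
tcp_pos: [0.4285, 0.0065, 0.0172]
tool_rot: [0.998, -0.07, -0.0, -0.0]
force: [0.2, -0.2, -0.1]
finger_gap: 0.586
gripper_force: 0.0
```

Call:
apply_moves([
  [0,0,0.0015,0,0,0,-0.18],
  [0,0,0,0,0,0,-0.18],
])

```text
t: 4.62
tcp_pos: [0.4285, 0.0065, 0.0157]
tool_rot: [0.998, -0.07, -0.0, -0.0]
force: [-0.6, -0.3, 0.2]
finger_gap: 0.587
gripper_force: 0.0
```

Call:
apply_moves([
  [0,0,0.001,0,0,0,-0.18],
  [0,0,0,0,0,0,-0.18],
])

```text
t: 4.88
tcp_pos: [0.4286, 0.0065, 0.015]
tool_rot: [0.998, -0.07, 0.0, 0.0]
force: [-0.6, 0.6, 1.8]
finger_gap: 0.591
gripper_force: 1.2
```

The fingers touch the deck at TCP z≈0.015. I'll raise 2.5 mm and push along tool x.

Call:
apply_moves([
  [0,-0.001,-0.0025,0,0,0,-0.18],
  [0.005,0,0,0,0,0,-0.18],
  [0.004,0,0,0,0,0,-0.18],
  [0.003,0,0,0,0,0,-0.18],
  [0.003,0,0,0,0,0,-0.18],
  [0.005,0,0,0,0,0,-0.18],
  [0.005,0,0,0,0,0,-0.18],
  [0.005,0,0,0,0,0,-0.18],
])

```text
t: 5.88
tcp_pos: [0.4588, 0.0032, 0.0173]
tool_rot: [0.998, -0.07, 0.0, 0.0]
force: [0.6, 0.5, -0.0]
finger_gap: 0.588
gripper_force: 0.2
```

Call:
apply_moves([
  [0.006,0,0,0,0,0,-0.18],
  [0.006,0,0,0,0,0,-0.18],
  [0.006,0,0,0,0,0,-0.18],
  [0.006,0,0,0,0,0,-0.18],
  [0.006,0,0,0,0,0,-0.18],
  [0.006,0,0,0,0,0,-0.18],
  [0.004,0,0,0,0,0,-0.18],
  [0,0,0,0,0,0,-0.18],
])

```text
t: 6.88
tcp_pos: [0.4985, -0.0024, 0.0173]
tool_rot: [0.998, -0.07, 0.0, 0.0]
force: [-0.3, -0.5, -0.3]
finger_gap: 0.592
gripper_force: 0.0
```

```bash
cat > look.py <<'E'
from h import *
import sys
s=sense();print(s['tcp_pos'].round(4),s['force'].round(1),s['t'])
d=np.array([.990,-.1395]);w=np.array([.604,-.0173]);v=w-s['tcp_pos'][:2]
print("along,lat(left+)",v@d,v@np.array([.1395,.990]))
a=snapshot("side");b=snapshot("top")
A=cv2.resize(a[150:250,160:290],None,fx=5,fy=5,interpolation=cv2.INTER_CUBIC)
cv2.imwrite(f"pics/{sys.argv[1]}.png",A[:,:,::-1])
A=cv2.resize(b[140:250,170:270],None,fx=5,fy=5,interpolation=cv2.INTER_CUBIC)
cv2.imwrite(f"pics/{sys.argv[1]}t.png",A[:,:,::-1])
E
python3 look.py p1
```

```text
[ 0.4985 -0.0024  0.0173] [-0.3 -0.5 -0.3] 6.875
along,lat(left+) 0.10648240414789266 -2.279845267333426e-05
```

View pics/p1.png

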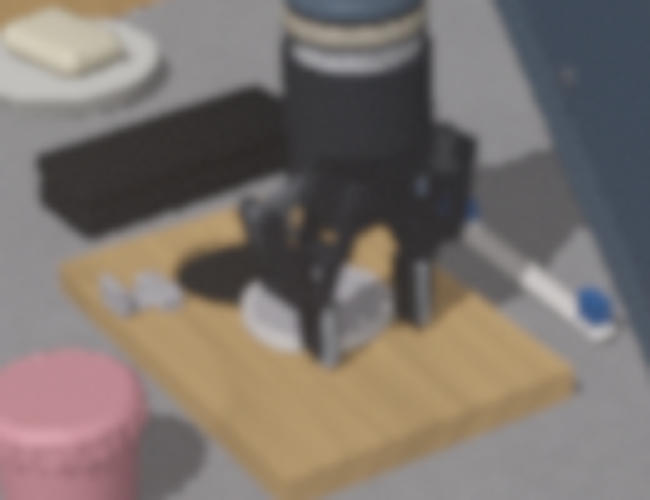

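The crop shows the glass cradled between the tips (centre about (318,308)) with its front edge reaching the well, on line. I'll continue.

Call:
apply_moves([
  [0.006,0,0,0,0,0,-0.18],
  [0.006,0,0,0,0,0,-0.18],
  [0.006,0,0,0,0,0,-0.18],
  [0.006,0,0,0,0,0,-0.18],
  [0.006,0,0,0,0,0,-0.18],
  [0.006,0,0,0,0,0,-0.18],
  [0.006,0,0,0,0,0,-0.18],
  [0.004,0,0,0,0,0,-0.18],
])

```text
t: 7.98
tcp_pos: [0.544, -0.0088, 0.0173]
tool_rot: [0.998, -0.07, 0.0, 0.0]
force: [-0.3, -0.7, -0.6]
finger_gap: 0.588
gripper_force: 0.2
```

Call:
apply_moves([
  [0.003,0,0,0,0,0,-0.18],
  [0.003,0,0,0,0,0,-0.18],
  [0.002,0,0,0,0,0,-0.18],
  [0.002,0,0,0,0,0,-0.18],
  [0.002,0,0,0,0,0,-0.18],
  [0.002,0,0,0,0,0,-0.18],
  [0,0,0,0,0,0,-0.18],
])

```text
t: 8.85
tcp_pos: [0.558, -0.0108, 0.0174]
tool_rot: [0.998, -0.07, 0.001, 0.0]
force: [0.6, 0.7, 1.8]
finger_gap: 0.59
gripper_force: 0.0
```

```bash
python3 look.py p2
```

```text
[ 0.558  -0.0108  0.0174] [0.6 0.7 1.8] 8.85
along,lat(left+) 0.046461105903697404 1.090469774451429e-05
```

View pics/p2.png

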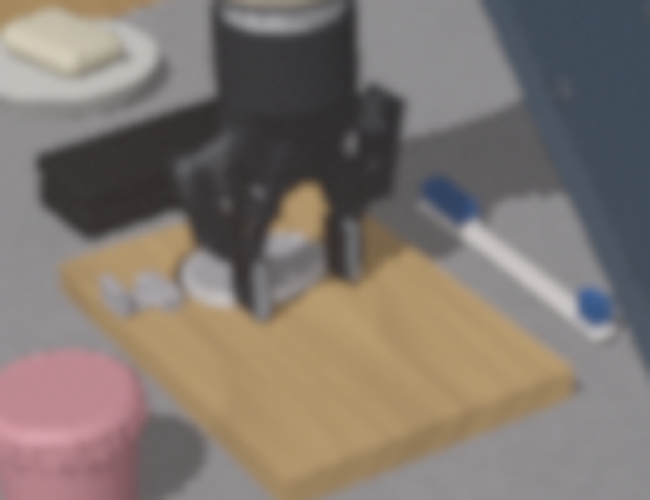

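The glass is nearly in, a few mm short. I'll push on in 1 mm steps and watch the force.

Call:
apply_moves([
  [0.001,0,0,0,0,0,-0.18],
  [0.001,0,0,0,0,0,-0.18],
  [0.001,0,0,0,0,0,-0.18],
  [0,0,0,0,0,0,-0.18],
])

```text
t: 9.45
tcp_pos: [0.5605, -0.0112, 0.0173]
tool_rot: [0.998, -0.07, 0.0, 0.0]
force: [-0.2, -0.3, 0.8]
finger_gap: 0.593
gripper_force: 0.0
```

Call:
apply_moves([
  [0.001,0,0,0,0,0,-0.18],
  [0.001,0,0,0,0,0,-0.18],
  [0,0,0,0,0,0,-0.18],
])

```text
t: 9.82
tcp_pos: [0.5626, -0.0114, 0.0174]
tool_rot: [0.998, -0.07, 0.0, 0.0]
force: [-1.3, 0.3, 0.2]
finger_gap: 0.592
gripper_force: 0.0
```

Call:
apply_moves([
  [0.001,0,0,0,0,0,-0.18],
  [0,0,0,0,0,0,-0.18],
])

```text
t: 10.07
tcp_pos: [0.5635, -0.0116, 0.0173]
tool_rot: [0.998, -0.07, 0.0, 0.0]
force: [-0.1, -0.5, -0.5]
finger_gap: 0.584
gripper_force: 0.0
```

No force remains, so the glass has probably dropped. I'll back off, rise, shut the fingers and go beside the catch, then look.

Call:
apply_moves([
  [-0.003,0,0,0,0,0,-0.18],
  [-0.003,0,0,0,0,0,-0.18],
  [0,0,-0.03,0,0,0,-0.18],
  [0,0,-0.04,0,0,0,-0.18],
  [0,0,-0.04,0,0,0.09,1],
  [0.0155,-0.04,0,0,0,0,1],
  [0.0155,-0.04,0,0,0,0,1],
  [0.0155,-0.04,0,0,0,0,1],
])

```text
t: 11.08
tcp_pos: [0.6303, 0.0965, 0.1275]
tool_rot: [0.993, -0.115, -0.0, 0.0]
force: [0.9, 0.3, -0.5]
finger_gap: 0.003
gripper_force: 0.0
```

Call:
apply_moves([
  [0,0,0,0,0,0,1],
  [0,0,0,0,0,0,1],
])

```text
t: 11.32
tcp_pos: [0.6289, 0.0954, 0.1269]
tool_rot: [0.993, -0.115, -0.001, 0.0]
force: [0.1, -0.5, -0.3]
finger_gap: -0.003
gripper_force: 0.0
```

```bash
python3 look.py p3
python3 - <<'E'
from h import *
b=snapshot("top");hsv=cv2.cvtColor(b,cv2.COLOR_RGB2HSV);H,S,V=[hsv[:,:,i].astype(int) for i in range(3)]
r=np.zeros(H.shape,bool);r[140:235,130:190]=1
e=cv2.fitEllipse(big(r&(S>80)&((H>160)|(H<5))));print("cup",ray("top",e[0],.068).round(3))
r=np.zeros(H.shape,bool);r[160:200,214:248]=1
c=big(r&(S<60)&(V>100));e=cv2.fitEllipse(c);print("mirror",e,ray("top",e[0],.017).round(4))
w=np.array([.604,-.0173,0]);print("tab px",proj("top",w+.085*np.array([.228,.974,0])+[0,0,.036]))
E
```

```text
[0.6289 0.0954 0.1269] [ 0.1 -0.5 -0.3] 11.325
along,lat(left+) -0.008957595252422911 -0.11504134178875947Traceback (most recent call last):
  File "<stdin>", line 4, in <module>
  File "h.py", line 11, in big
    return max(cs,key=cv2.contourArea)
ValueError: max() iterable argument is empty
```

View pics/p3.png

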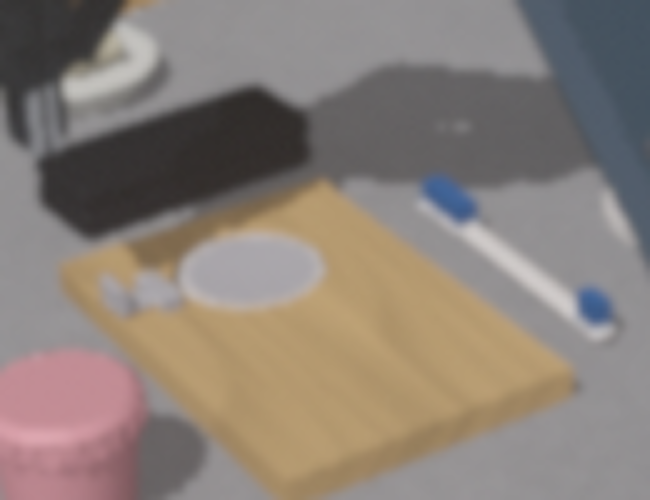

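View pics/p3t.png

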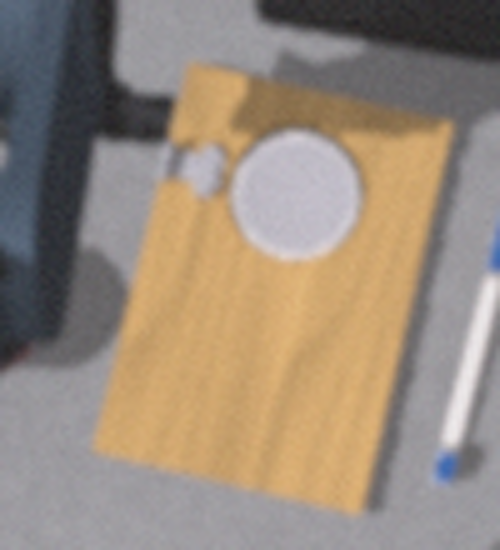

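The glass sits flush in the well in both views: crop centre (296,194), no tilt visible. The catch tab is at about (173,163) in the top crop. I'll check the tab and cup positions.

Run:
```python
from h import *
print("cup",ray("top",(164,203),.068).round(3),"tab",ray("top",(204.6,172.6),.034).round(4), "mirror",ray("top",(229.2,178.8),.017).round(4))
w=np.array([.604,-.0173,0]);P=w+.085*np.array([.228,.974,0])+[0,0,.036]
print(P,proj("top",P),proj("side",P),"seen side",160+112/5,150+275/5)
```

```text
cup [0.523 0.172 0.068] tab [0.6186 0.0558 0.034 ] mirror [ 0.6011 -0.0188  0.017 ]
[0.62338 0.06549 0.036  ] [201.36076816 171.00174612] [181.65689054 206.51191325] seen side 182.4 205.0
```

The tab estimate agrees in both views, and the cup is about 15 cm away. I'll descend and push along tool y.

Call:
apply_moves([
  [0.0015,0,0.04,0,0,0,1],
  [0,0,0.04,0,0,0,1],
  [0,0,0.023,0,0,0,1],
  [0,0,0,0,0,0,1],
  [0,0.005,0,0,0,0,1],
  [0,0.004,0,0,0,0,1],
  [0,0.003,0,0,0,0,1],
  [0,0,0,0,0,0,1],
])

```text
t: 12.48
tcp_pos: [0.629, 0.0832, 0.025]
tool_rot: [0.993, -0.115, 0.0, -0.0]
force: [0.3, 0.5, -0.2]
finger_gap: 0.001
gripper_force: 0.0
```

Call:
apply_moves([
  [0,0.002,0,0,0,0,1],
  [0,0.002,0,0,0,0,1],
  [0,0.002,0,0,0,0,1],
  [0,0.002,0,0,0,0,1],
  [0,0.002,0,0,0,0,1],
  [0,0,0,0,0,0,1],
])

```text
t: 13.22
tcp_pos: [0.6264, 0.0736, 0.0243]
tool_rot: [0.993, -0.115, -0.0, 0.0]
force: [-0.3, -0.0, -0.5]
finger_gap: -0.001
gripper_force: 0.2
```

Call:
apply_moves([
  [0,0.002,0,0,0,0,1],
  [0,0.002,0,0,0,0,1],
  [0,0.002,0,0,0,0,1],
  [0,0,0,0,0,0,1],
])

```text
t: 13.72
tcp_pos: [0.625, 0.0676, 0.0243]
tool_rot: [0.993, -0.115, -0.0, 0.0]
force: [0.8, 0.3, -0.3]
finger_gap: -0.001
gripper_force: 0.1
```

Call:
apply_moves([
  [0,0.001,0,0,0,0,1],
  [0,0.001,0,0,0,0,1],
  [0,0,0,0,0,0,1],
])

```text
t: 14.1
tcp_pos: [0.6246, 0.0659, 0.0243]
tool_rot: [0.993, -0.115, -0.0, 0.0]
force: [-0.4, 1.2, 0.0]
finger_gap: -0.002
gripper_force: 0.3
```

Call:
apply_moves([
  [0,0.001,0,0,0,0,1],
  [0,0.001,0,0,0,0,1],
  [0,0,0,0,0,0,1],
])

```text
t: 14.48
tcp_pos: [0.6243, 0.0646, 0.0243]
tool_rot: [0.993, -0.115, 0.0, -0.0]
force: [0.2, 3.7, -0.7]
finger_gap: 0.0
gripper_force: 1.9
```

Call:
apply_moves([
  [0,0.001,0,0,0,0,1],
  [0,0,0,0,0,0,1],
])

```text
t: 14.72
tcp_pos: [0.6242, 0.0644, 0.0244]
tool_rot: [0.993, -0.115, 0.0, -0.001]
force: [1.0, 7.4, -0.1]
finger_gap: -0.003
gripper_force: 3.3
```

Call:
apply_moves([
  [0,0.001,0,0,0,0,1],
  [0,0,0,0,0,0,1],
])

```text
t: 14.98
tcp_pos: [0.6242, 0.0642, 0.0244]
tool_rot: [0.993, -0.115, 0.001, -0.002]
force: [1.6, 8.5, -1.5]
finger_gap: -0.005
gripper_force: 4.6
```

The catch is at its end stop: force rises with no further travel. I'll back off, rise and look.

Call:
apply_moves([
  [0,-0.01,0,0,0,0,1],
  [0,-0.015,0,0,0,0,1],
  [0,0,-0.04,0,0,0,1],
  [0,-0.02,-0.05,0,0,0,1],
  [0,-0.03,-0.05,0,0,0,1],
  [0,0,0,0,0,0,1],
  [0,0,0,0,0,0,1],
])

```text
t: 15.85
tcp_pos: [0.6402, 0.1353, 0.1641]
tool_rot: [0.993, -0.114, -0.0, 0.0]
force: [1.1, -0.1, -1.0]
finger_gap: -0.002
gripper_force: 0.0
```

```bash
python3 look.py p4
python3 - <<'E'
import cv2,numpy as np
a=cv2.imread("pics/p4.png");b=cv2.imread("pics/p4t.png")
cv2.imwrite("pics/p4c.png",np.hstack([cv2.resize(a[200:400,0:350],(400,229)),cv2.resize(b[100:300,100:400],(344,229))]))
E
```

```text
[0.6402 0.1353 0.1641] [ 1.1 -0.1 -1. ] 15.85
along,lat(left+) -0.014583913581599852 -0.15617614710950775
```

View pics/p4c.png

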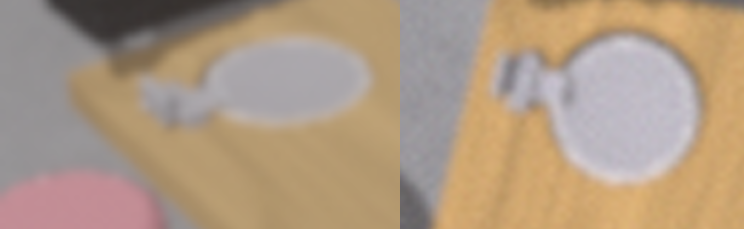

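The tongue now covers the glass's edge at about (560,88) in the right half. The tab is against the bridge, the glass is flush, and the arm is clear.

```bash
python3 -c "
from station import *
print(sign_off())"
```

```text
the job is handed in; nothing more can be done
None
```

The job is handed in: in the last pictures the glass sits flush in its well and the catch is pushed in to its stop over the edge; the arm is clear of everything, and the sign-off returned no verdict.

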